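Lay out stripped parts for refitting in reverse order

TASK

The four parts stripped from the air motor stand in the grey rack in the order in which they came off, the first at its red end. Move them to the blue rack in the reverse order, ready for refitting: the part nearest the grey rack's red end goes to the place farthest from the blue rack's red end, and so on, each in the middle of its place on its pad and the same way up as before. Leave the orange carton and the white spool beside the racks where they are.

Things in the scene. Friction and masses are not known exactly. Their poses are not given: they have to be found in the camera images.
- bushing_mid (a point): Tall grey turned-steel bushing standing on end, 50 across, 46 high, with grooves round it and a hole in its top, about 0.16 kg. Point at its centre, 23 above its underside; z up along its axis. At the start it is on the pad of its bay in the grey rack.
- bearing_mid (a point): Flat grey ball bearing with a brown seal band, 47 across, 14 high, about 0.11 kg. Point at its centre, 7 above its underside; z up. At the start it is on the pad of its bay in the grey rack.
- seal_mid (a point): Plain red-brown rubber shaft seal ring lying flat, 44 across outside, 8 high, about 0.02 kg. Point at its centre (in the hole), 4 above its underside; z up. At the start it is on the pad of its bay in the grey rack.
- coupler_mid (a point): Brass air coupler with a black band, lying down, 53 long (its y), 24 wide (its x), 23 high, about 0.085 kg; grasp it across its x. Point at its centre, 11.5 above its underside. It lies lengthwise along the rack, within 0.1 rad. At the start it is on the pad of its bay in the grey rack.
- bay_bushing: The bay insert that the bushing stands on at the start, fixed in one of the grey rack's four places (which one changes): grey plate 64 x 62 x 3 with a round black rubber pad (36 across, 6 thick) on it. Origin: centre of its underside, z = 0.003. Axes as the grey rack's. It stays put, so it tells where that part came from.
- bay_bearing: The bay insert that the bearing stands on at the start, fixed in one of the grey rack's four places (which one changes): grey plate 64 x 62 x 3 with a round black rubber pad (36 across, 6 thick) on it. Origin: centre of its underside, z = 0.003. Axes as the grey rack's. It stays put, so it tells where that part came from.
- bay_seal: The bay insert that the seal ring stands on at the start, fixed in one of the grey rack's four places (which one changes): grey plate 64 x 62 x 3 with a round black rubber pad (36 across, 6 thick) on it. Origin: centre of its underside, z = 0.003. Axes as the grey rack's. It stays put, so it tells where that part came from.
- bay_coupler: The bay insert that the brass coupler stands on at the start, fixed in one of the grey rack's four places (which one changes): grey plate 64 x 62 x 3 with a round black rubber pad (36 across, 6 thick) on it. Origin: centre of its underside, z = 0.003. Axes as the grey rack's. It stays put, so it tells where that part came from.
- grey_rack: Grey rack, full at first, fixed, 70 deep (x), 316 long (y). The end block at its +y end (left) is red. Origin: its centre, on the worktop. Four places: centres at y = +0.105 (red end), +0.035, -0.035, -0.105, x = 0, parted by ribs 4 wide, 14 high; end blocks 20 high. Pad in each 36 across, top at z = 0.012; deck round it at z = 0.006. Open front and back: close fingers along its x.
- blue_rack: Blue rack, empty at first, fixed, 70 deep (x), 316 long (y). The end block at its +y end (left) is red. Origin: its centre, on the worktop. Four places: centres at y = +0.105 (red end), +0.035, -0.035, -0.105, x = 0, parted by ribs 4 wide, 14 high; end blocks 20 high. Pad in each 36 across, top at z = 0.012; deck round it at z = 0.006. Open front and back: close fingers along its x.
- carton_mid (a point): Bystander: small orange and white carton 26 x 50 x 24 loose on the worktop left of the racks; point at its centre. Leave it.
- spool_mid (a point): Bystander: white tape spool lying flat, 52 across, 16 high, left of the racks; point at its centre. Leave it.
Mind the look-alikes: they are no part of the job. Leave any pink or purple look-alike of the part that bears bushing_mid alone.

How it is judged:
At the end, for the whole second after the job is handed in: Each part is released and at rest on the pad of the blue-rack place that mirrors its grey-rack bay (1st from red end to 4th, 2nd to 3rd, 3rd to 2nd, 4th to 1st), within 12 mm along and across the rack and 4 mm in height; bushing, bearing and seal level within 0.15 rad (((y of bay_bushing in the frame of grey_rack between 0.085 and 0.125 m and y of bushing_mid in the frame of blue_rack between -0.117 and -0.093 m) or (y of bay_bushing in the frame of grey_rack between 0.015 and 0.055 m and y of bushing_mid in the frame of blue_rack between -0.047 and -0.023 m) or (y of bay_bushing in the frame of grey_rack between -0.055 and -0.015 m and y of bushing_mid in the frame of blue_rack between 0.023 and 0.047 m) or (y of bay_bushing in the frame of grey_rack between -0.125 and -0.085 m and y of bushing_mid in the frame of blue_rack between 0.093 and 0.117 m)) and x of bushing_mid in the frame of blue_rack between -0.012 and 0.012 m and z of bushing_mid in the frame of blue_rack between 0.031 and 0.039 m and angle between each of bushing_mid, bearing_mid, seal_mid's own z axis and vertical below 0.15 rad and linear speed of each of bushing, bearing, seal, coupler below 0.02 m/s and ((y of bay_bearing in the frame of grey_rack between 0.085 and 0.125 m and y of bearing_mid in the frame of blue_rack between -0.117 and -0.093 m) or (y of bay_bearing in the frame of grey_rack between 0.015 and 0.055 m and y of bearing_mid in the frame of blue_rack between -0.047 and -0.023 m) or (y of bay_bearing in the frame of grey_rack between -0.055 and -0.015 m and y of bearing_mid in the frame of blue_rack between 0.023 and 0.047 m) or (y of bay_bearing in the frame of grey_rack between -0.125 and -0.085 m and y of bearing_mid in the frame of blue_rack between 0.093 and 0.117 m)) and x of bearing_mid in the frame of blue_rack between -0.012 and 0.012 m and z of bearing_mid in the frame of blue_rack between 0.015 and 0.023 m and ((y of bay_seal in the frame of grey_rack between 0.085 and 0.125 m and y of seal_mid in the frame of blue_rack between -0.117 and -0.093 m) or (y of bay_seal in the frame of grey_rack between 0.015 and 0.055 m and y of seal_mid in the frame of blue_rack between -0.047 and -0.023 m) or (y of bay_seal in the frame of grey_rack between -0.055 and -0.015 m and y of seal_mid in the frame of blue_rack between 0.023 and 0.047 m) or (y of bay_seal in the frame of grey_rack between -0.125 and -0.085 m and y of seal_mid in the frame of blue_rack between 0.093 and 0.117 m)) and x of seal_mid in the frame of blue_rack between -0.012 and 0.012 m and z of seal_mid in the frame of blue_rack between 0.012 and 0.02 m and ((y of bay_coupler in the frame of grey_rack between 0.085 and 0.125 m and y of coupler_mid in the frame of blue_rack between -0.117 and -0.093 m) or (y of bay_coupler in the frame of grey_rack between 0.015 and 0.055 m and y of coupler_mid in the frame of blue_rack between -0.047 and -0.023 m) or (y of bay_coupler in the frame of grey_rack between -0.055 and -0.015 m and y of coupler_mid in the frame of blue_rack between 0.023 and 0.047 m) or (y of bay_coupler in the frame of grey_rack between -0.125 and -0.085 m and y of coupler_mid in the frame of blue_rack between 0.093 and 0.117 m)) and x of coupler_mid in the frame of blue_rack between -0.012 and 0.012 m and z of coupler_mid in the frame of blue_rack between 0.0195 and 0.0275 m); the robot touches nothing.
It fails at once if the orange carton or the white spool is pushed more than 20 mm (distance of any of carton_mid, spool_mid from where it was at the start of the episode above 0.02 m).
It also fails if it takes over 93 s, if anything falls off the work surface, if the arm or the gripper's body presses on something with over 40 N, if the wrist force passes 120 N, or if a joint passes its speed limit or range.

ROBOT

A 6-joint arm with a two-finger parallel gripper is mounted at the origin on a cart in front of the work surface, level with it; the furniture and walls round the work are solid. World frame = base frame: x ahead of the robot, y to its left, z up, the work surface at z = 0. Lengths are in m, angles in rad, forces in N, time in s.
With the tool pointing down it reaches from about 0.4 to 0.825 m from the base axis. Payload 7 kg.
Tool frame: the origin (TCP) lies midway between the tips of the shut fingers; the grasp point (between the pads) lies 19 mm behind it; z points along the fingers, y is the line along which they close (so a half turn about z gives the same grasp; the last joint's range is limited). The gripper opens to 88 mm and grips with 3 to 60 N. Pads are 19 mm wide; open, the fingers measure 130 mm over their backs; the gripper's body (78 mm by 193 mm) begins 47 mm behind the grasp point.
Start: joints at [1.544, 0.359, 0.012, 0, -1.224, -0.288], TCP at [0.209, 0.642, 0.227] pointing down, gripper open.
Joint ranges: [-3.07, 3.07], [-1.43, 2.12], [-1.02, 1.25], [-3.03, 1.67], [-3.05, -0], [-3.03, 3.03]. Speed limits (rad/s): [2.39, 2.39, 3.01, 3.14, 3.14, 3.14].

INTERFACE

Orientations are given as [roll, pitch, yaw] about the fixed x, y, z axes, in that order (R = Rz(yaw) Ry(pitch) Rx(roll)).
In Python, from station import monitor, viewer, arm gives the robot as it stands.
- The arm moves only by the tool move_arm, never from a script. Its argument "deltas" is a list that holds one entry, the list of rows, each a list of 7 numbers: the turn, a rotation vector about the tool's x, y, z in degrees, then the shift along the tool's x, y, z in m, then the finger opening in m, from 0 to 0.0876. A call has 1 to 12 rows; each row is the pose to reach, as a shift and turn from the pose commanded when the call began, along the tool's axes at that moment; what a row does not reach only later rows make up. A row lasts 1/12 s, in which the tool goes at most 41.7 mm and 7.16 degrees, less where a joint would pass 70% of its speed; a pose out of reach is approached as far as the arm can. A call with a gripper value outside its range is refused whole. The fingers move at their own pace and stop on an object; "force" is the grip in N (left out, the last holds). Time passes only in rows, so rows that repeat a pose let the fingers close. It gives the time, the measured TCP pose, the force and the opening at its end, in the units of the state.
- monitor.get_state(): the state, without advancing time (a new reading comes with each control period).
- viewer.grab_frame(name): name is "scene" or "top" or "wrist"; returns a dict with "frame" (400x640x3 uint8, blue, green, red), "vfov" (degrees; the focal length in pixels is half the picture's height over the tangent of half this angle, whatever the lens; pixels are square), "cx", "cy" (the principal point, pixels), "xyz" and "orientation" of the camera in the world; the wrist camera has in their place "hand_eye" (4x4, takes a point from camera to tool coordinates, whose origin is the TCP and whose axes are the flange's). Camera axes: x right, y down, z forward; pixel columns grow to the right and rows downward; lengths in m; the calibration is good to about 2 mm. The wrist camera is an equidistant fisheye: a pixel r from the principal point sees the ray r / f radians off the axis. A picture is of the moment at which its call begins: read the wrist's pose just before it. There is no depth.
- arm.job_done(): hands the job in, once; it reports no verdict.
The state is a dict: "t": time; "q": joint angles; "qd": joint speeds; "joint_efforts": joint torques, N m; "eef_pos": TCP position; "ee_rot": TCP orientation; "force": force on the tool from outside, world axes, zero at the start; "moment": the same for the moment, N m; "width": finger opening in m.
Only numpy, scipy, OpenCV 4.12 (cv2) and the standard library are available. Lean on these libraries where they do the work, as an engineer would, in place of code of your own. Each camera call takes 0.05 s, during which the arm holds its last target. There are 200 camera calls.

## Working session

There is one attempt and no reset: what is moved stays moved. The work goes in short steps, Python scripts to look and compute and a tool call to move; the robot and the scene stay as the last step left them, time stands still between calls to the robot, and variables do not carry over. Pictures are saved under pics/ and viewed, on a budget of 14 in all, crops included, one or two more only if the job needs it, and the job is handed in when it is done.

Besides the shell and the picture viewer there is one more tool, called after ">>>" as a command line: name --argument value ..., lists and objects as JSON in quotes. move_arm: Moves the arm, as the interface text tells. Its arguments: {"type":"object","properties":{"deltas":{"type":"array","items":{"type":"array","items":{"type":"array","items":{"type":"number"}}}},"force":{"type":"number"}},"required":["deltas"]}

```bash
mkdir -p pics; cat > h.py <<'E'
import numpy as np, cv2
from scipy.spatial.transform import Rotation as R
from station import monitor, viewer, arm
def grab(name,fn):
    s=monitor.get_state(); f=viewer.grab_frame(name); cv2.imwrite('pics/'+fn,f['frame']); 
    np.save('pics/'+fn+'.npy',{'s':s,'f':f},allow_pickle=True); return s,f
def load(fn):
    d=np.load('pics/'+fn+'.npy',allow_pickle=True).item(); return d['s'],d['f']
def ray(s,f,u,v):
    F=200/np.tan(np.radians(f['vfov'])/2); x,y=(u-f['cx'])/F,(v-f['cy'])/F
    if 'hand_eye' in f:
        r=np.hypot(x,y); d=np.array([x/r*np.sin(r),y/r*np.sin(r),np.cos(r)]) if r>1e-9 else np.array([0,0,1.])
        H=np.array(f['hand_eye']); T=R.from_euler('xyz',s['ee_rot'])
        return T.apply(H[:3,3])+s['eef_pos'],T.apply(H[:3,:3]@d)
    return np.array(f['xyz']),cam_R(f).apply([x,y,1])
def cam_R(f):
    o=np.array(f['orientation'])
    return R.from_matrix(o) if o.shape==(3,3) else R.from_euler('xyz',o)
def pt(s,f,u,v,z):
    o,d=ray(s,f,u,v); return o+d*(z-o[2])/d[2]
E
python3 - <<'E'
from h import *
for n in('top','scene','wrist'):
    s,f=grab(n,n+'0.png'); print(n,{k:v for k,v in f.items() if k!='frame'})
print(s)
E
```

```text
top {'vfov': 57.346417800282495, 'cx': 317.55387036794906, 'cy': 194.20721523985435, 'xyz': array([0.31035697, 0.20334894, 0.87905841]), 'orientation': array([-2.89413156e+00,  2.53134590e-03, -1.53450389e+00])}
scene {'vfov': 45.4048093251114, 'cx': 322.49072077084793, 'cy': 194.45493460185068, 'xyz': array([ 0.11053995, -0.25663094,  0.79020296]), 'orientation': array([-2.44264174, -0.01572005, -0.70458872])}
wrist {'vfov': 65.70646984690485, 'cx': 320.79654131548705, 'cy': 203.5182671781564, 'hand_eye': array([[-6.86405117e-04, -9.66879441e-01, -2.55232593e-01,
         6.70061189e-02],
       [ 9.99999668e-01, -7.75638727e-04,  2.48966045e-04,
         5.06392067e-04],
       [-4.38688433e-04, -2.55232337e-01,  9.66879652e-01,
        -1.58403017e-01],
       [ 0.00000000e+00,  0.00000000e+00,  0.00000000e+00,
         1.00000000e+00]])}
{'t': 0.1, 'q': array([ 1.54409251e+00,  3.59335526e-01,  1.11408625e-02, -3.47007481e-04,
       -1.22411680e+00, -2.88116822e-01]), 'qd': array([-0.00026357, -0.00021135,  0.00169781,  0.00149176, -0.00063661,
       -0.0011562 ]), 'joint_efforts': array([-1.30810589e-03, -5.84164524e+01,  2.93751562e+01,  7.01568604e+00,
        1.01635815e-02, -5.67807808e-05]), 'eef_pos': array([0.20887659, 0.64138953, 0.22569216]), 'ee_rot': array([ 3.14004727e+00, -1.17788609e-04, -3.14938698e-01]), 'force': array([-0.64752517,  0.88309772, -0.13045938]), 'moment': array([0.04190146, 0.01992369, 0.01401021]), 'width': 0.08773930854103382}
```

View pics/top0.png

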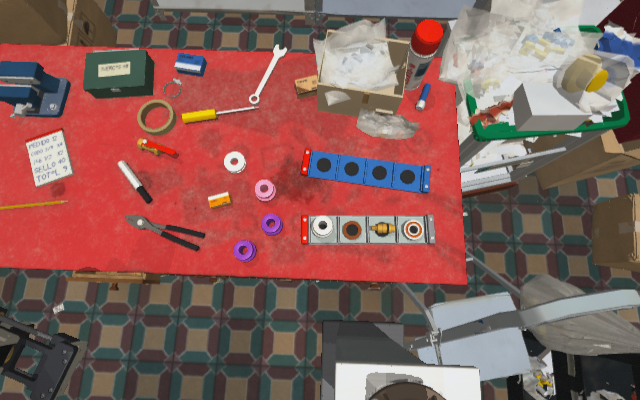

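View pics/scene0.png

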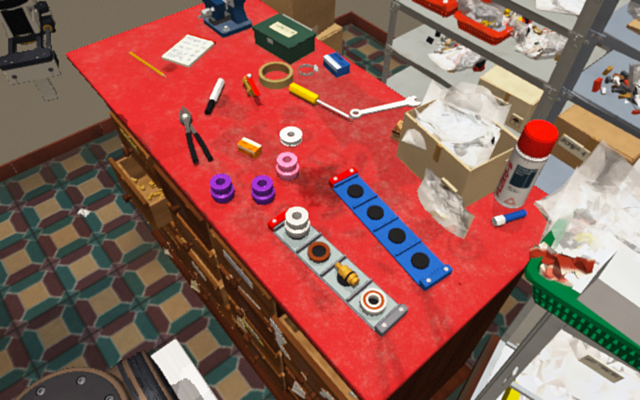

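Order from the red end of the grey rack: bushing (322,227), seal (352,229), coupler (382,229), bearing (412,229). Bushing candidates are the grey one in the rack at (322,227), pink at (265,189), and purple at (271,224) and (245,250). The grey one, standing in the rack, fits the description. I'll confirm it in a crop.

```bash
python3 - <<'E'
from h import *
s,f=load('top0.png')
cv2.imwrite('pics/c1.png',cv2.resize(f['frame'][140:260,285:445],None,fx=5,fy=5,interpolation=cv2.INTER_CUBIC))
E
```

```text
(no output)
```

View pics/c1.png

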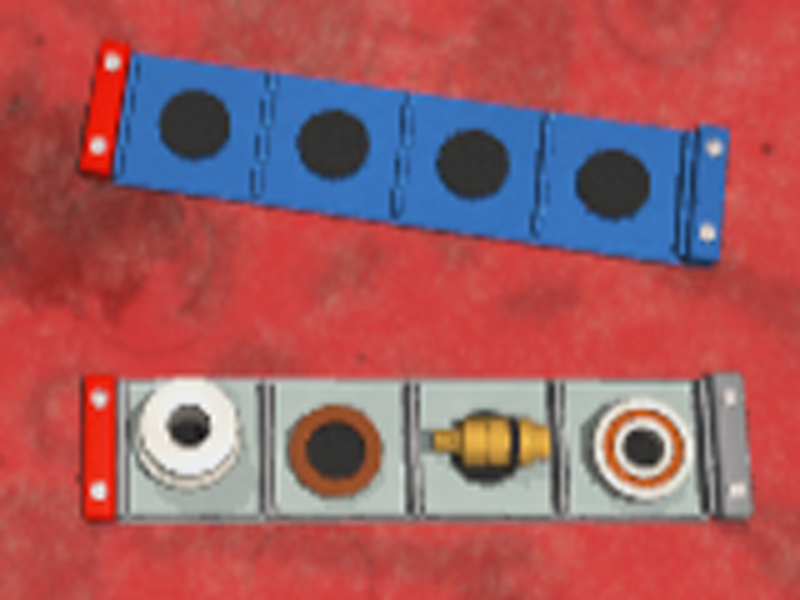

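```bash
cat > m.py <<'E'
from h import *
s,f=load('top0.png')
def P(x,y,z): return pt(s,f,(x+.5)/5-.5+285,(y+.5)/5-.5+140,z)
B=[P(*p,.012) for p in [(195,124),(333,145),(473,164),(613,184)]]
G={'bush':P(188,422,.058),'seal':P(335,450,.02),'coup':P(490,442,.024),'bear':P(643,447,.026)}
E
python3 - <<'E'
from m import *
np.set_printoptions(precision=4,suppress=True)
for b in B: print(b, )
print(np.linalg.norm(np.diff(B,axis=0),axis=1)); d=B[0]-B[3]; print('blue yaw',np.arctan2(-d[0],d[1]))
for k in G: print(k,G[k])
e=[P(98,447,.02),P(729,447,.02)];print('grey ends',e,np.linalg.norm(e[0]-e[1]))
d=e[0]-e[1]; print('grey yaw',np.arctan2(-d[0],d[1]))
c=[P(84,375,.02),P(84,520,.02),P(750,375,.02),P(750,520,.02)];print(c)
E
```

```text
[0.6064 0.2012 0.012 ]
[0.5979 0.1322 0.012 ]
[0.5904 0.0626 0.012 ]
[ 0.5825 -0.0065  0.012 ]
[0.0695 0.07   0.0696]
blue yaw -0.1146757787360571
bush [0.4483 0.1999 0.058 ]
seal [0.4438 0.1298 0.02  ]
coup [0.4496 0.0573 0.024 ]
bear [ 0.4495 -0.0142  0.026 ]
grey ends [array([0.4412, 0.2419, 0.02  ]), array([ 0.4519, -0.0563,  0.02  ])] 0.2983757101311668
grey yaw 0.0359030980643508
[array([0.4756, 0.2501, 0.02  ]), array([0.4065, 0.2469, 0.02  ]), array([ 0.4869, -0.0677,  0.02  ]), array([ 0.4178, -0.0648,  0.02  ])]
```

```bash
cat >> h.py <<'E'
def go(x,y,z,yaw):
    s=monitor.get_state(); T=R.from_euler('xyz',s['ee_rot'])
    t=R.from_euler('xyz',[np.pi,0,yaw])
    print('t %.1f'%s['t'],'turn',np.degrees((T.inv()*t).as_rotvec()).round(2),'shift',T.inv().apply(np.array([x,y,z])-s['eef_pos']).round(4),'w %.4f'%s['width'],'F',np.round(s['force'],1))
E
python3 -c "
from h import *
go(.445,.2,.17,.036-np.pi/2)
# bag: triangulate bottom front edge in top and scene
s,f=load('top0.png');s2,f2=load('scene0.png')
for z in (0,.03,.06): print(z,[pt(s,f,u,v,z)[:2].round(3) for u,v in((385,137),(412,137),(360,113))],[pt(s2,f2,u,v,z)[:2].round(3) for u,v in((470,237),(418,190),(440,222))])"
```

```text
t 0.1 turn [ 6.00e-02 -5.00e-02  6.99e+01] shift [0.3612 0.3466 0.0563] w 0.0876 F [0.  0.2 0.8]
0 [array([0.691, 0.045]), array([ 0.693, -0.024]), array([0.756, 0.11 ])] [array([ 0.707, -0.034]), array([0.719, 0.118]), array([0.689, 0.03 ])]
0.03 [array([0.678, 0.051]), array([ 0.68 , -0.017]), array([0.741, 0.113])] [array([ 0.685, -0.043]), array([0.696, 0.104]), array([0.667, 0.019])]
0.06 [array([0.665, 0.056]), array([ 0.667, -0.009]), array([0.726, 0.117])] [array([ 0.662, -0.051]), array([0.673, 0.09 ]), array([0.645, 0.008])]
```

>>> move_arm --deltas '[[[0, 0, 6, 0.02, 0.02, 0.004, 0.0876], [0, 0, 13, 0.05, 0.047, 0.01, 0.0876], [0, 0, 20, 0.08, 0.077, 0.015, 0.0876], [0, 0, 27, 0.11, 0.107, 0.02, 0.0876], [0, 0, 34, 0.14, 0.135, 0.025, 0.0876], [0, 0, 41, 0.17, 0.165, 0.03, 0.0876], [0, 0, 48, 0.2, 0.195, 0.035, 0.0876], [0, 0, 55, 0.23, 0.224, 0.04, 0.0876], [0, 0, 61, 0.265, 0.254, 0.045, 0.0876], [0, 0, 66, 0.3, 0.288, 0.05, 0.0876], [0, 0, 69.9, 0.335, 0.32, 0.056, 0.0876], [0, 0, 69.9, 0.361, 0.347, 0.056, 0.0876]]]' --force 15

```text
t: 1.15
eef_pos: [0.4368, 0.2142, 0.1709]
ee_rot: [3.141, -0.0, -1.539]
force: [0.8, 0.3, -0.5]
width: 0.0879
```

```bash
python3 -c "
from h import *
s,f=grab('wrist','w1.png'); print(s['eef_pos'],s['ee_rot']); go(.445,.2,.17,.036-np.pi/2)
cv2.imwrite('pics/w1v.png',f['frame'])"
```

```text
[0.4368144  0.21420967 0.17092886] [ 3.14125486e+00 -9.17118868e-05 -1.53883485e+00]
t 1.2 turn [ 0.1  -0.13 -0.21] shift [ 0.009  -0.0066  0.0004] w 0.0876 F [ 1.1 -6.  -1.2]
```

View pics/w1.png

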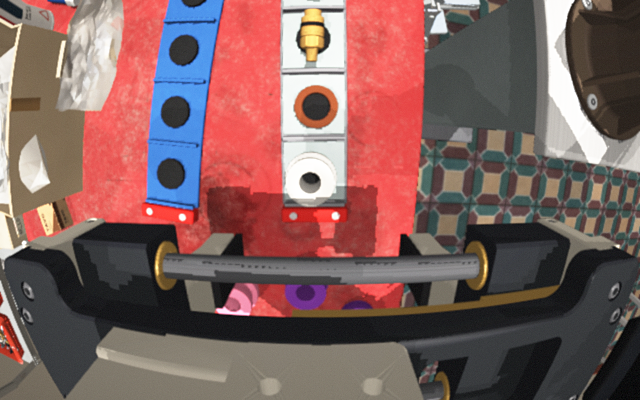

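The wrist view shows the bushing at about (311,176), seal (316,106), coupler (313,36), and blue pads at (171,174), (175,112) and (184,50). The bag is at (90,70), clear of the blue rack.

```bash
python3 -c "
from h import *
s,f=load('w1.png')
for n,u,v,z in (('bush',311,176,.058),('seal',316,106,.02),('coup',313,38,.024),('b1',171,174,.012),('b2',175,112,.012),('b3',184,50,.012),('bagedge',112,60,.03)): print(n,pt(s,f,u,v,z).round(4))
go(.445,.2,.09,.036-np.pi/2)"
```

```text
bush [0.4446 0.1922 0.058 ]
seal [0.4426 0.1282 0.02  ]
coup [0.4477 0.0592 0.024 ]
b1 [0.604  0.2002 0.012 ]
b2 [0.5966 0.1312 0.012 ]
b3 [0.588  0.0622 0.012 ]
bagedge [0.6747 0.0651 0.03  ]
t 1.2 turn [ 0.1  -0.13 -0.21] shift [ 0.0088 -0.0068  0.0804] w 0.0876 F [ 1.1 -6.  -1.2]
```

>>> move_arm --deltas '[[[0.1, -0.1, -0.2, 0.01, -0.007, 0.01, 0.0876], [0.1, -0.1, -0.2, 0.01, -0.007, 0.03, 0.0876], [0.1, -0.1, -0.2, 0.01, -0.007, 0.06, 0.0876], [0.1, -0.1, -0.2, 0.01, -0.007, 0.09, 0.0876], [0.1, -0.1, -0.2, 0.01, -0.007, 0.115, 0.0876], [0.1, -0.1, -0.2, 0.01, -0.007, 0.135, 0.0876], [0.1, -0.1, -0.2, 0.01, -0.007, 0.145, 0.0876], [0.1, -0.1, -0.2, 0.01, -0.007, 0.152, 0.0876], [0.1, -0.1, -0.2, 0.01, -0.007, 0.152, 0.0876], [0.1, -0.1, -0.2, 0.01, -0.007, 0.152, 0.0876], [0.1, -0.1, -0.2, 0.01, -0.007, 0.152, 0.06], [0.1, -0.1, -0.2, 0.01, -0.007, 0.152, 0.06]]]'

```text
t: 2.2
eef_pos: [0.4444, 0.207, 0.0203]
ee_rot: [-3.138, 0.003, -1.531]
force: [0.5, -0.2, -0.1]
width: 0.0793
```

```bash
python3 -c "
from h import *
s,f=grab('wrist','w2.png'); print(s['eef_pos'],s['ee_rot']); go(.445,.198,.018,.036-np.pi/2)"
```

```text
[0.44442869 0.20702095 0.02032513] [-3.13847997e+00  3.02984044e-03 -1.53108750e+00]
t 2.2 turn [-0.18  0.17  0.21] shift [ 0.009  -0.0003  0.0023] w 0.0757 F [-0.3 -0.2  0.1]
```

View pics/w2.png

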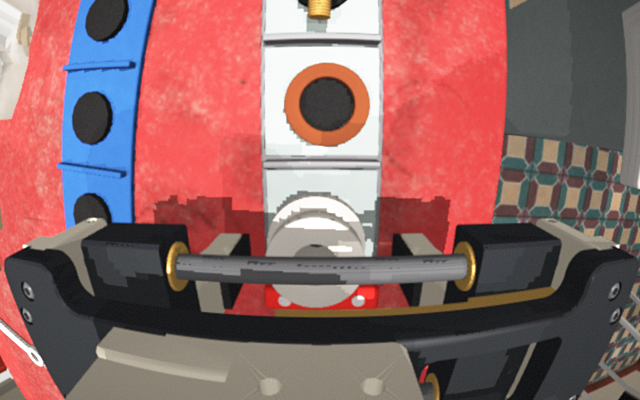

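>>> move_arm --deltas '[[[0, 0, 0.2, 0.003, 0, 0, 0.07], [0, 0, 0.2, 0.006, 0, 0, 0.07], [0, 0, 0.2, 0.009, 0, 0, 0.06], [0, 0, 0.2, 0.009, 0, 0, 0.05], [0, 0, 0.2, 0.009, 0, 0, 0.04], [0, 0, 0.2, 0.009, 0, 0, 0.04], [0, 0, 0.2, 0.009, 0, 0, 0.04], [0, 0, 0.2, 0.009, 0, 0, 0.04]]]' --force 20

```text
t: 2.92
eef_pos: [0.4446, 0.1977, 0.0195]
ee_rot: [-3.139, 0.002, -1.535]
force: [2.0, -0.8, 0.1]
width: 0.0465
```

```bash
python3 -c "
from h import *
s,f=load('w2.png')
for u,v,z in((318,195,.058),(318,207,.058),(318,195,.03),(327,104,.02)): print(pt(s,f,u,v,z).round(4))
s=monitor.get_state(); print(s['eef_pos'])
go(.5825,-.0065,.1,-.115-np.pi/2)"
```

```text
[0.4456 0.1668 0.058 ]
[0.4454 0.1718 0.058 ]
[0.4457 0.1735 0.03  ]
[0.4429 0.1284 0.02  ]
[0.44456327 0.19765382 0.01945436]
t 2.9 turn [-0.12  0.12  8.67] shift [ 0.2089 -0.1306 -0.0807] w 0.0465 F [ 2.  -0.8  0.1]
```

>>> move_arm --deltas '[[[0, 0, 0, 0, 0, -0.015, 0.04], [0, 0, 0, 0, 0, -0.04, 0.04], [0, 0, 0, 0, 0, -0.07, 0.04], [0, 0, 0, 0.005, -0.005, -0.08, 0.04], [0, 0, 1, 0.025, -0.02, -0.08, 0.04], [0, 0, 3, 0.055, -0.04, -0.08, 0.04], [0, 0, 4.5, 0.085, -0.06, -0.08, 0.04], [0, 0, 6, 0.115, -0.08, -0.08, 0.04], [0, 0, 7, 0.145, -0.1, -0.08, 0.04], [0, 0, 8, 0.175, -0.118, -0.08, 0.04], [0, 0, 8.7, 0.198, -0.128, -0.08, 0.04], [0, 0, 8.7, 0.209, -0.131, -0.08, 0.04]]]'

```text
t: 3.92
eef_pos: [0.5833, -0.0095, 0.0983]
ee_rot: [-3.142, 0.001, -1.69]
force: [0.2, 0.2, -1.6]
width: 0.0462
```

```bash
python3 -c "
from h import *
s,f=grab('wrist','w3.png'); print(s['eef_pos'],s['ee_rot']); go(.5815,-.0065,.0195,-.115-np.pi/2)"
```

```text
[ 0.58329573 -0.0094921   0.09826957] [-3.14152174e+00  1.24307765e-03 -1.68962393e+00]
t 4.0 turn [ 0.02  0.06 -0.21] shift [-0.0032  0.0017  0.0787] w 0.0466 F [ 1.  -1.  -2.1]
```

View pics/w3.png

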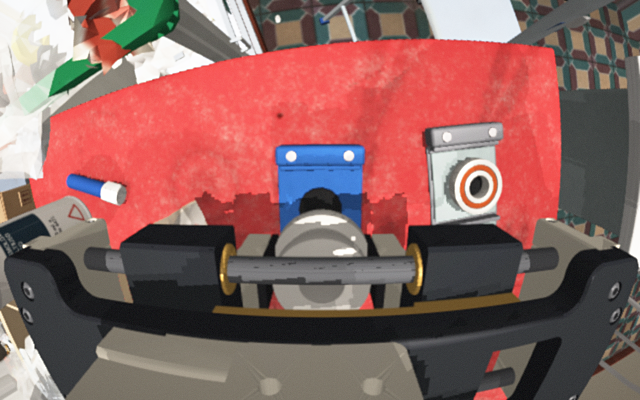

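```bash
python3 -c "
from h import *
s,f=load('w3.png')
e=pt(s,f,320.5,157,.02); p=pt(s,f,319.5,187.5,.012)
u=np.array([np.sin(.115),np.cos(.115),0]) # rack +y
print(e,e+u*.045,p,p+u*.018)
for u,v in((427,128),(503,124),(464,188)): print(pt(s,f,u,v,.02))
"
```

```text
[ 0.57694061 -0.05206584  0.02      ] [ 0.58210421 -0.00736308  0.02      ] [ 0.58079761 -0.0267627   0.012     ] [ 0.58286305 -0.00888159  0.012     ]
[ 0.4908347  -0.06649731  0.02      ]
[ 0.41840147 -0.06657364  0.02      ]
[ 0.45995182 -0.01448845  0.02      ]
```

>>> move_arm --deltas '[[[0, 0, -0.2, -0.002, 0.001, 0.01, 0.04], [0, 0, -0.2, -0.002, 0.001, 0.03, 0.04], [0, 0, -0.2, -0.002, 0.001, 0.05, 0.04], [0, 0, -0.2, -0.002, 0.001, 0.065, 0.04], [0, 0, -0.2, -0.002, 0.001, 0.073, 0.04], [0, 0, -0.2, -0.002, 0.001, 0.077, 0.04], [0, 0, -0.2, -0.002, 0.001, 0.0775, 0.04], [0, 0, -0.2, -0.002, 0.001, 0.0775, 0.04], [0, 0, -0.2, -0.002, 0.001, 0.0775, 0.04]]]'

```text
t: 4.72
eef_pos: [0.5825, -0.0041, 0.0226]
ee_rot: [-3.139, 0.002, -1.683]
force: [1.0, 0.2, -1.0]
width: 0.0467
```

>>> move_arm --deltas '[[[0, 0, 0, 0.002, 0, 0.001, 0.04], [0, 0, 0, 0.004, 0, 0.002, 0.04], [0, 0, 0, 0.004, 0, 0.0025, 0.04], [0, 0, 0, 0.004, 0, 0.0025, 0.04], [0, 0, 0, 0.004, 0, 0.0025, 0.055], [0, 0, 0, 0.004, 0, 0.0025, 0.07], [0, 0, 0, 0.004, 0, 0.0025, 0.085], [0, 0, 0, 0.004, 0, 0.0025, 0.085], [0, 0, 0, 0.004, 0, 0.0025, 0.085]]]'

```text
t: 5.47
eef_pos: [0.5816, -0.0085, 0.0193]
ee_rot: [-3.14, 0.002, -1.683]
force: [0.0, 0.1, -0.3]
width: 0.0741
```

```bash
python3 -c "
from h import *
go(.5815,-.0075,.15,-.115-np.pi/2)"
```

```text
t 5.5 turn [-0.1   0.12  0.16] shift [-0.0012  0.     -0.1307] w 0.0741 F [ 0.   0.1 -0.3]
```

>>> move_arm --deltas '[[[0, 0, 0, 0, 0, -0.015, 0.0876], [0, 0, 0, 0, 0, -0.045, 0.0876], [0, 0, 0, 0, 0, -0.08, 0.0876], [0, 0, 0, -0.005, 0.005, -0.1, 0.0876], [0, 0, -2, -0.02, 0.025, -0.1, 0.0876], [0, 0, -3, -0.04, 0.05, -0.1, 0.0876], [0, 0, -5, -0.065, 0.08, -0.1, 0.0876], [0, 0, -7, -0.09, 0.11, -0.1, 0.0876], [0, 0, -8.5, -0.11, 0.135, -0.1, 0.0876], [0, 0, -8.5, -0.12, 0.148, -0.1, 0.0876], [0, 0, -8.5, -0.121, 0.153, -0.1, 0.0876], [0, 0, -8.5, -0.121, 0.153, -0.1, 0.0876]]]'

```text
t: 6.47
eef_pos: [0.4421, 0.1293, 0.1196]
ee_rot: [-3.139, 0.002, -1.533]
force: [-0.1, 0.2, -1.1]
width: 0.0874
```

```bash
python3 -c "
from h import *
grab('top','t2.png'); s,f=load('t2.png')
cv2.imwrite('pics/c2.png',cv2.resize(f['frame'][140:260,285:445],None,fx=5,fy=5,interpolation=cv2.INTER_CUBIC))
go(.443,.129,.009,.036-np.pi/2)"
```

```text
t 6.5 turn [-0.13  0.12  0.08] shift [2.000e-04 1.000e-04 1.105e-01] w 0.0875 F [-0.2  0.   0.8]
```

>>> move_arm --deltas '[[[0, 0, 0, 0, 0, 0.01, 0.0876], [0, 0, 0, 0, 0, 0.03, 0.0876], [0, 0, 0, 0, 0, 0.055, 0.0876], [0, 0, 0, 0, 0, 0.08, 0.0876], [0, 0, 0, 0, 0, 0.095, 0.0876], [0, 0, 0, 0, 0, 0.103, 0.0876], [0, 0, 0, 0, 0, 0.106, 0.0876], [0, 0, 0, 0, 0, 0.106, 0.0876], [0, 0, 0, 0, 0, 0.106, 0.0876], [0, 0, 0, 0, 0, 0.106, 0.0876]]]'

```text
t: 7.35
eef_pos: [0.4439, 0.1292, 0.0141]
ee_rot: [-3.138, 0.003, -1.535]
force: [0.5, 0.2, 0.9]
width: 0.0875
```

>>> move_arm --deltas '[[[0, 0, 0, 0, 0, 0.0015, 0.08], [0, 0, 0, 0, 0, 0.003, 0.07], [0, 0, 0, 0, 0, 0.0045, 0.06], [0, 0, 0, 0, 0, 0.0045, 0.05], [0, 0, 0, 0, 0, 0.0045, 0.04], [0, 0, 0, 0, 0, 0.0045, 0.038], [0, 0, 0, 0, 0, 0.0045, 0.036], [0, 0, 0, 0, 0, 0.0045, 0.036], [0, 0, 0, 0, 0, 0.0045, 0.036], [0, 0, 0, 0, 0, 0.0045, 0.036], [0, 0, 0, 0, 0, 0.0045, 0.036]]]' --force 8

```text
t: 8.27
eef_pos: [0.4432, 0.129, 0.0088]
ee_rot: [-3.14, 0.002, -1.535]
force: [0.7, -0.6, -0.3]
width: 0.0429
```

```bash
python3 -c "
from h import *
s=monitor.get_state();print(s['eef_pos'],s['width'])
go(.590,.062,.09,-.115-np.pi/2)"
```

```text
[0.44323986 0.1289612  0.00881314] 0.04289318187175137
t 8.3 turn [-0.11  0.12  8.66] shift [ 0.0721 -0.1444 -0.081 ] w 0.0429 F [ 0.7 -0.6 -0.3]
```

>>> move_arm --deltas '[[[0, 0, 0, 0, 0, -0.01, 0.036], [0, 0, 0, 0, 0, -0.03, 0.036], [0, 0, 0, 0, 0, -0.06, 0.036], [0, 0, 0, 0.003, -0.005, -0.08, 0.036], [0, 0, 2, 0.012, -0.025, -0.081, 0.036], [0, 0, 4, 0.025, -0.05, -0.081, 0.036], [0, 0, 6, 0.04, -0.08, -0.081, 0.036], [0, 0, 7.5, 0.055, -0.11, -0.081, 0.036], [0, 0, 8.7, 0.066, -0.133, -0.081, 0.036], [0, 0, 8.7, 0.072, -0.143, -0.081, 0.036], [0, 0, 8.7, 0.072, -0.144, -0.081, 0.036], [0, 0, 8.7, 0.072, -0.144, -0.081, 0.036]]]'

```text
t: 9.27
eef_pos: [0.5889, 0.0615, 0.0891]
ee_rot: [-3.142, 0.002, -1.688]
force: [0.6, 0.5, -0.9]
width: 0.043
```

```bash
python3 -c "
from h import *
s,f=grab('wrist','w4.png'); print(s['eef_pos'],s['ee_rot']); go(.590,.062,.0095,-.115-np.pi/2)"
```

```text
[0.5888919  0.06150958 0.08912828] [-3.14156576e+00  1.50425208e-03 -1.68767364e+00]
t 9.3 turn [-0.    0.09 -0.06] shift [-0.0002 -0.0016  0.0798] w 0.0431 F [-0.6  0.3  1.2]
```

View pics/w4.png

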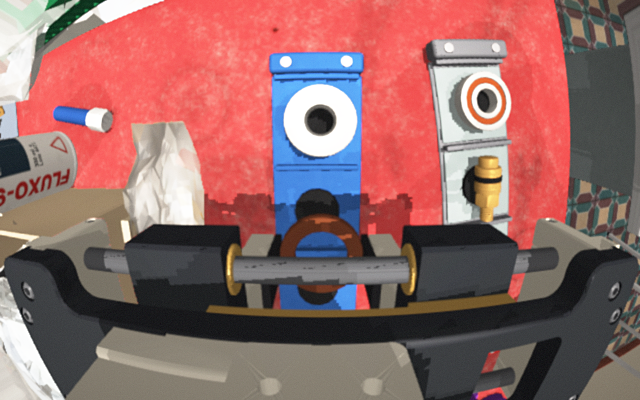

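```bash
python3 -c "
from h import *
s,f=load('w4.png')
for z in(0,.04,.08): print(z,[pt(s,f,u,v,z)[:2].round(3) for u,v in((203,210),(190,140),(150,124))])
t,g=load('t2.png')
for z in(0,.04,.08): print(z,[pt(t,g,u,v,z)[:2].round(3) for u,v in((385,137),(365,125),(415,128))])
print('bush',pt(s,f,320,119,.058), 'pad', pt(s,f,318,188,.012))"
```

```text
0 [array([0.69 , 0.052]), array([ 0.69, -0.01]), array([ 0.727, -0.031])]
0.04 [array([0.672, 0.043]), array([ 0.672, -0.009]), array([ 0.703, -0.027])]
0.08 [array([0.654, 0.033]), array([ 0.654, -0.009]), array([ 0.68 , -0.023])]
0 [array([0.691, 0.045]), array([0.722, 0.097]), array([ 0.718, -0.033])]
0.04 [array([0.673, 0.052]), array([0.704, 0.102]), array([ 0.7  , -0.022])]
0.08 [array([0.656, 0.06 ]), array([0.685, 0.107]), array([ 0.681, -0.011])]
bush [ 0.57957181 -0.00934265  0.058     ] pad [0.58737342 0.04261502 0.012     ]
```

>>> move_arm --deltas '[[[0, 0, 0, 0, -0.001, 0.01, 0.036], [0, 0, 0, 0, -0.001, 0.03, 0.036], [0, 0, 0, 0, -0.001, 0.05, 0.036], [0, 0, 0, 0, -0.001, 0.065, 0.036], [0, 0, 0, 0, -0.001, 0.073, 0.036], [0, 0, 0, 0, -0.001, 0.077, 0.036], [0, 0, 0, 0, -0.001, 0.078, 0.036], [0, 0, 0, 0, -0.001, 0.078, 0.036], [0, 0, 0, 0, -0.001, 0.078, 0.036]]]'

```text
t: 10.07
eef_pos: [0.5911, 0.0623, 0.0127]
ee_rot: [-3.139, 0.003, -1.686]
force: [0.7, 0.6, 0.6]
width: 0.0431
```

>>> move_arm --deltas '[[[0, 0, 0, 0, 0.001, 0.0015, 0.036], [0, 0, 0, 0, 0.001, 0.003, 0.036], [0, 0, 0, 0, 0.001, 0.0033, 0.036], [0, 0, 0, 0, 0.001, 0.0033, 0.036], [0, 0, 0, 0, 0.001, 0.0033, 0.045], [0, 0, 0, 0, 0.001, 0.0033, 0.055], [0, 0, 0, 0, 0.001, 0.0033, 0.07], [0, 0, 0, 0, 0.001, 0.0033, 0.0876], [0, 0, 0, 0, 0.001, 0.0033, 0.0876], [0, 0, 0, 0, 0.001, 0.0033, 0.0876]]]'

```text
t: 10.9
eef_pos: [0.5896, 0.0621, 0.0085]
ee_rot: [-3.14, 0.002, -1.687]
force: [-0.9, -0.3, 0.1]
width: 0.0729
```

```bash
python3 -c "
from h import *
s,f=load('w4.png')
for p in ((488,157),(489,225)): print(pt(s,f,*p,.024))
s=monitor.get_state();print(s['eef_pos'],s['width'])
go(.4475,.0595,.12,.036-np.pi/2)"
```

```text
[0.44889948 0.02957757 0.024     ]
[0.44675737 0.08760275 0.024     ]
[0.58956184 0.06205314 0.00853003] 0.07291006693812443
t 10.9 turn [-0.09  0.11 -8.7 ] shift [ 0.0187  0.1407 -0.1117] w 0.0729 F [-0.9 -0.3  0.1]
```

>>> move_arm --deltas '[[[0, 0, 0, 0, 0, -0.01, 0.0876], [0, 0, 0, 0, 0, -0.04, 0.0876], [0, 0, 0, 0, 0, -0.075, 0.0876], [0, 0, 0, 0, 0.005, -0.1, 0.0876], [0, 0, -2, 0.003, 0.025, -0.11, 0.0876], [0, 0, -4, 0.007, 0.05, -0.11, 0.0876], [0, 0, -6, 0.011, 0.08, -0.11, 0.0876], [0, 0, -7.5, 0.014, 0.11, -0.11, 0.0876], [0, 0, -8.7, 0.017, 0.13, -0.11, 0.0876], [0, 0, -8.7, 0.019, 0.14, -0.11, 0.0876], [0, 0, -8.7, 0.019, 0.1405, -0.11, 0.0876], [0, 0, -8.7, 0.019, 0.1405, -0.11, 0.0876]]]'

```text
t: 11.9
eef_pos: [0.4483, 0.0597, 0.1193]
ee_rot: [-3.138, 0.002, -1.534]
force: [0.3, 0.1, -1.3]
width: 0.0876
```

```bash
python3 -c "
from h import *
s,f=grab('top','t3.png')
cv2.imwrite('pics/c3.png',cv2.resize(f['frame'][140:260,285:445],None,fx=5,fy=5,interpolation=cv2.INTER_CUBIC))
go(.448,.0585,.017,.036-np.pi/2)"
```

```text
t 11.9 turn [-0.19  0.13  0.01] shift [0.0014 0.0011 0.1021] w 0.0879 F [-0.1  0.9  0.3]
```

View pics/c3.png

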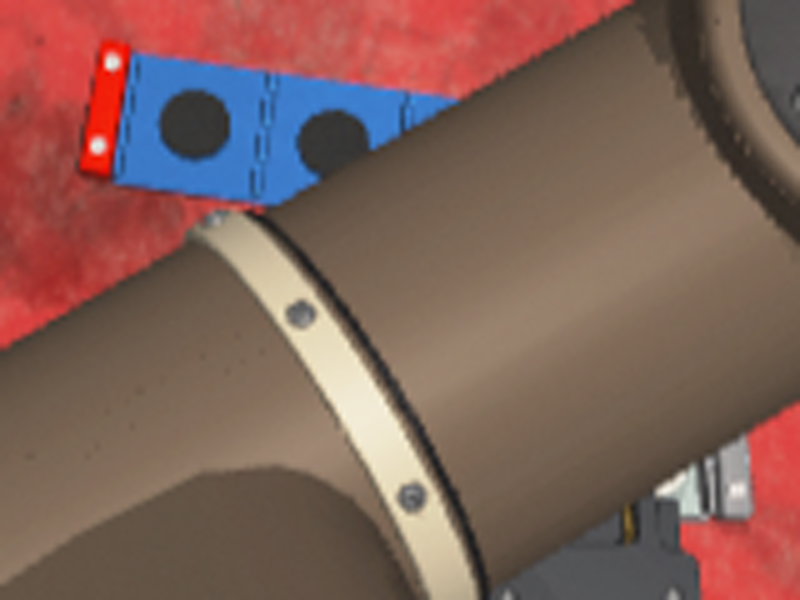

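The arm hides the placed parts in this view (8 pictures viewed so far). I'll go on with the coupler and check the placings later.

>>> move_arm --deltas '[[[0, 0, 0, 0.001, 0.001, 0.01, 0.08], [0, 0, 0, 0.001, 0.001, 0.03, 0.07], [0, 0, 0, 0.001, 0.001, 0.055, 0.06], [0, 0, 0, 0.001, 0.001, 0.075, 0.06], [0, 0, 0, 0.001, 0.001, 0.09, 0.06], [0, 0, 0, 0.001, 0.001, 0.097, 0.06], [0, 0, 0, 0.001, 0.001, 0.1, 0.06], [0, 0, 0, 0.001, 0.001, 0.1, 0.06], [0, 0, 0, 0.001, 0.001, 0.1, 0.06], [0, 0, 0, 0.001, 0.001, 0.1, 0.06]]]'

```text
t: 12.78
eef_pos: [0.4476, 0.0588, 0.0191]
ee_rot: [-3.138, 0.002, -1.535]
force: [-0.1, 0.1, 0.4]
width: 0.0602
```

>>> move_arm --deltas '[[[0, 0, 0, 0, 0, 0.001, 0.05], [0, 0, 0, 0, 0, 0.002, 0.04], [0, 0, 0, 0, 0, 0.002, 0.03], [0, 0, 0, 0, 0, 0.002, 0.02], [0, 0, 0, 0, 0, 0.002, 0.015], [0, 0, 0, 0, 0, 0.002, 0.015], [0, 0, 0, 0, 0, 0.002, 0.015], [0, 0, 0, 0, 0, 0.002, 0.015], [0, 0, 0, 0, 0, 0.002, 0.015]]]' --force 15

```text
t: 13.53
eef_pos: [0.447, 0.0585, 0.0164]
ee_rot: [-3.139, 0.002, -1.535]
force: [-0.0, 0.5, 0.9]
width: 0.0225
```

```bash
python3 -c "
from h import *
s=monitor.get_state();print(s['eef_pos'],s['width'])
go(.597,.1317,.1,-.115-np.pi/2)"
```

```text
[0.44703445 0.05852755 0.01643344] 0.02247500223112233
t 13.5 turn [-0.11  0.12  8.66] shift [-0.0679 -0.1527 -0.0831] w 0.0225 F [-0.   0.5  0.9]
```

>>> move_arm --deltas '[[[0, 0, 0, 0, 0, -0.01, 0.015], [0, 0, 0, 0, 0, -0.03, 0.015], [0, 0, 0, 0, 0, -0.06, 0.015], [0, 0, 0, -0.003, -0.005, -0.08, 0.015], [0, 0, 2, -0.012, -0.025, -0.083, 0.015], [0, 0, 4, -0.024, -0.055, -0.083, 0.015], [0, 0, 6, -0.038, -0.085, -0.083, 0.015], [0, 0, 7.5, -0.052, -0.115, -0.083, 0.015], [0, 0, 8.7, -0.062, -0.14, -0.083, 0.015], [0, 0, 8.7, -0.068, -0.151, -0.083, 0.015], [0, 0, 8.7, -0.068, -0.153, -0.083, 0.015], [0, 0, 8.7, -0.068, -0.153, -0.083, 0.015]]]'

```text
t: 14.53
eef_pos: [0.5969, 0.1316, 0.0986]
ee_rot: [3.141, 0.001, -1.687]
force: [-0.3, -0.6, -1.1]
width: 0.0219
```

```bash
python3 -c "
from h import *
s,f=grab('wrist','w5.png'); print(s['eef_pos'],s['ee_rot']); go(.597,.1317,.017,-.115-np.pi/2)"
```

```text
[0.59691741 0.13158825 0.09857389] [ 3.14133944e+00  9.90431221e-04 -1.68673395e+00]
t 14.6 turn [ 0.02  0.07 -0.07] shift [-0.0004 -0.0007  0.0818] w 0.0223 F [-0.1 -1.  -1.1]
```

View pics/w5.png

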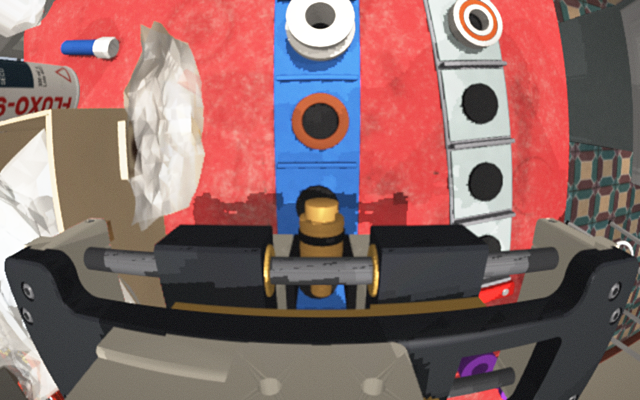

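Bushing (320,20) and seal (320,121) sit centred on their pads, and the coupler is held straight over place 2 at (320,250).

>>> move_arm --deltas '[[[0, 0, 0, 0, -0.001, 0.01, 0.015], [0, 0, 0, 0, -0.001, 0.03, 0.015], [0, 0, 0, 0, -0.001, 0.05, 0.015], [0, 0, 0, 0, -0.001, 0.065, 0.015], [0, 0, 0, 0, -0.001, 0.074, 0.015], [0, 0, 0, 0, -0.001, 0.078, 0.015], [0, 0, 0, 0, -0.001, 0.079, 0.015], [0, 0, 0, 0, -0.001, 0.079, 0.015], [0, 0, 0, 0, -0.001, 0.079, 0.015]]]'

```text
t: 15.33
eef_pos: [0.5988, 0.132, 0.0216]
ee_rot: [-3.139, 0.003, -1.686]
force: [0.1, 0.4, -0.8]
width: 0.022
```

>>> move_arm --deltas '[[[0, 0, 0, 0, 0.001, 0.0015, 0.015], [0, 0, 0, 0, 0.001, 0.003, 0.015], [0, 0, 0, 0, 0.001, 0.0038, 0.015], [0, 0, 0, 0, 0.001, 0.0038, 0.015], [0, 0, 0, 0, 0.001, 0.0038, 0.015], [0, 0, 0, 0, 0.001, 0.0038, 0.03], [0, 0, 0, 0, 0.001, 0.0038, 0.045], [0, 0, 0, 0, 0.001, 0.0038, 0.06], [0, 0, 0, 0, 0.001, 0.0038, 0.06], [0, 0, 0, 0, 0.001, 0.0038, 0.06]]]'

```text
t: 16.17
eef_pos: [0.5973, 0.1319, 0.017]
ee_rot: [-3.14, 0.002, -1.687]
force: [0.2, -0.3, 0.2]
width: 0.0501
```

```bash
python3 -c "
from h import *
s,f=load('w5.png')
print('bear',pt(s,f,477,21,.026))
s=monitor.get_state();print(s['eef_pos'],s['width'])
go(.4505,-.0125,.12,.036-np.pi/2)"
```

```text
bear [ 0.45016865 -0.01389181  0.026     ]
[0.59732522 0.13188025 0.01696738] 0.050096588564554116
t 16.2 turn [-0.1   0.11 -8.7 ] shift [ 0.1602  0.129  -0.1036] w 0.0501 F [ 0.2 -0.3  0.2]
```

>>> move_arm --deltas '[[[0, 0, 0, 0, 0, -0.01, 0.06], [0, 0, 0, 0, 0, -0.04, 0.06], [0, 0, 0, 0, 0, -0.075, 0.07], [0, 0, 0, 0.005, 0.003, -0.1, 0.0876], [0, 0, -2, 0.025, 0.02, -0.103, 0.0876], [0, 0, -4, 0.05, 0.04, -0.103, 0.0876], [0, 0, -6, 0.075, 0.06, -0.103, 0.0876], [0, 0, -7.5, 0.105, 0.083, -0.103, 0.0876], [0, 0, -8.7, 0.135, 0.107, -0.103, 0.0876], [0, 0, -8.7, 0.155, 0.125, -0.103, 0.0876], [0, 0, -8.7, 0.161, 0.129, -0.103, 0.0876], [0, 0, -8.7, 0.161, 0.129, -0.103, 0.0876]]]'

```text
t: 17.17
eef_pos: [0.4492, -0.0145, 0.1205]
ee_rot: [-3.139, 0.002, -1.536]
force: [-0.1, -0.0, 1.2]
width: 0.0874
```

```bash
python3 -c "
from h import *
go(.4505,-.0135,.011,.036-np.pi/2)"
```

```text
t 17.2 turn [-0.17  0.13 -0.07] shift [-0.0007 -0.0011  0.1095] w 0.0874 F [-0.1 -0.   1.2]
```

>>> move_arm --deltas '[[[0, 0, 0, -0.001, 0, 0.01, 0.0876], [0, 0, 0, -0.001, 0, 0.03, 0.0876], [0, 0, 0, -0.001, 0, 0.055, 0.0876], [0, 0, 0, -0.001, 0, 0.08, 0.0876], [0, 0, 0, -0.001, 0, 0.095, 0.0876], [0, 0, 0, -0.001, 0, 0.103, 0.0876], [0, 0, 0, -0.001, 0, 0.106, 0.0876], [0, 0, 0, -0.001, 0, 0.106, 0.0876], [0, 0, 0, -0.001, 0, 0.106, 0.0876], [0, 0, 0, -0.001, 0, 0.106, 0.0876]]]'

```text
t: 18.0
eef_pos: [0.4515, -0.0117, 0.0144]
ee_rot: [-3.138, 0.002, -1.535]
force: [-0.7, -0.3, -0.1]
width: 0.0876
```

>>> move_arm --deltas '[[[0, 0, 0, 0.001, 0.001, 0.001, 0.08], [0, 0, 0, 0.002, 0.001, 0.002, 0.07], [0, 0, 0, 0.002, 0.001, 0.003, 0.06], [0, 0, 0, 0.002, 0.001, 0.003, 0.05], [0, 0, 0, 0.002, 0.001, 0.003, 0.045], [0, 0, 0, 0.002, 0.001, 0.003, 0.04], [0, 0, 0, 0.002, 0.001, 0.003, 0.04], [0, 0, 0, 0.002, 0.001, 0.003, 0.04], [0, 0, 0, 0.002, 0.001, 0.003, 0.04], [0, 0, 0, 0.002, 0.001, 0.003, 0.04]]]' --force 15

```text
t: 18.83
eef_pos: [0.4496, -0.0142, 0.0104]
ee_rot: [-3.14, 0.002, -1.535]
force: [0.4, 0.3, 0.8]
width: 0.0459
```

```bash
python3 -c "
from h import *
s=monitor.get_state();print(s['eef_pos'],s['width'])
go(.605,.2007,.1,-.115-np.pi/2)"
```

```text
[ 0.44963339 -0.01416176  0.01042223] 0.04588545219361565
t 18.8 turn [-0.1   0.11  8.65] shift [-0.2093 -0.1632 -0.0889] w 0.0459 F [0.4 0.3 0.8]
```

>>> move_arm --deltas '[[[0, 0, 0, 0, 0, -0.015, 0.04], [0, 0, 0, 0, 0, -0.04, 0.04], [0, 0, 0, 0, 0, -0.07, 0.04], [0, 0, 0, -0.01, -0.008, -0.089, 0.04], [0, 0, 2, -0.035, -0.028, -0.089, 0.04], [0, 0, 3.5, -0.065, -0.051, -0.089, 0.04], [0, 0, 5, -0.095, -0.075, -0.089, 0.04], [0, 0, 6.5, -0.127, -0.1, -0.089, 0.04], [0, 0, 8, -0.158, -0.123, -0.089, 0.04], [0, 0, 8.7, -0.185, -0.144, -0.089, 0.04], [0, 0, 8.7, -0.204, -0.159, -0.089, 0.04], [0, 0, 8.7, -0.209, -0.163, -0.089, 0.04]]]'

```text
t: 19.83
eef_pos: [0.6067, 0.2035, 0.0991]
ee_rot: [-3.14, 0.002, -1.685]
force: [0.5, -0.8, -0.8]
width: 0.0456
```

```bash
python3 -c "
from h import *
s,f=grab('wrist','w6.png'); print(s['eef_pos'],s['ee_rot']); go(.605,.2007,.0115,-.115-np.pi/2)"
```

```text
[0.60665131 0.20347125 0.09906277] [-3.13981926e+00  1.88293583e-03 -1.68470894e+00]
t 19.9 turn [-0.07  0.09  0.05] shift [0.0024 0.0009 0.0874] w 0.0459 F [ 2.7  0.5 -1.1]
```

View pics/w6.png

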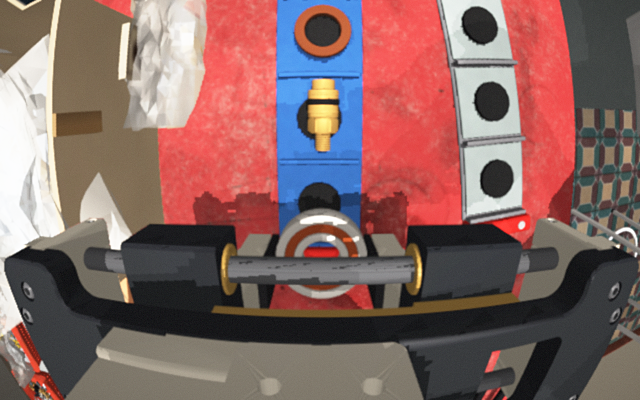

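The coupler lies along the rack at (322,115) on its pad, and the bearing is held at (320,250) over place 1.

>>> move_arm --deltas '[[[0, 0, 0, 0.001, 0, 0.01, 0.04], [0, 0, 0, 0.001, 0, 0.03, 0.04], [0, 0, 0, 0.001, 0, 0.05, 0.04], [0, 0, 0, 0.001, 0, 0.068, 0.04], [0, 0, 0, 0.001, 0, 0.08, 0.04], [0, 0, 0, 0.001, 0, 0.084, 0.04], [0, 0, 0, 0.001, 0, 0.085, 0.04], [0, 0, 0, 0.001, 0, 0.085, 0.04], [0, 0, 0, 0.001, 0, 0.085, 0.04]]]'

```text
t: 20.63
eef_pos: [0.6054, 0.1997, 0.0161]
ee_rot: [-3.139, 0.003, -1.687]
force: [-0.2, 0.7, -1.0]
width: 0.0461
```

>>> move_arm --deltas '[[[0, 0, 0, -0.001, 0, 0.002, 0.04], [0, 0, 0, -0.001, 0, 0.0035, 0.04], [0, 0, 0, -0.001, 0, 0.0045, 0.04], [0, 0, 0, -0.001, 0, 0.0045, 0.04], [0, 0, 0, -0.001, 0, 0.0045, 0.04], [0, 0, 0, -0.001, 0, 0.0045, 0.055], [0, 0, 0, -0.001, 0, 0.0045, 0.07], [0, 0, 0, -0.001, 0, 0.0045, 0.0876], [0, 0, 0, -0.001, 0, 0.0045, 0.0876], [0, 0, 0, -0.001, 0, 0.0045, 0.0876]]]'

```text
t: 21.47
eef_pos: [0.605, 0.2006, 0.0106]
ee_rot: [-3.14, 0.002, -1.687]
force: [0.2, 0.2, 0.5]
width: 0.0739
```

>>> move_arm --deltas '[[[0, 0, 0, 0, 0, -0.01, 0.0876], [0, 0, 0, 0, 0, -0.04, 0.0876], [0, 0, 0, 0, 0, -0.075, 0.0876], [0, 0, 0, 0, 0, -0.11, 0.0876], [0, 0, 0, -0.01, 0, -0.145, 0.0876], [0, 0, 0, -0.03, 0, -0.17, 0.0876], [0, 0, 0, -0.06, 0, -0.18, 0.0876], [0, 0, 0, -0.095, 0, -0.18, 0.0876], [0, 0, 0, -0.13, 0.02, -0.18, 0.0876], [0, 0, 0, -0.16, 0.03, -0.18, 0.0876], [0, 0, 0, -0.18, 0.04, -0.18, 0.0876], [0, 0, 0, -0.18, 0.04, -0.18, 0.0876]]]'

```text
t: 22.47
eef_pos: [0.5842, 0.3876, 0.1912]
ee_rot: [-3.14, 0.003, -1.683]
force: [-0.2, -1.0, 0.4]
width: 0.0879
```

```bash
python3 -c "
from h import *
s,f=grab('wrist','w7.png'); cv2.imwrite('pics/w7c.png',cv2.resize(f['frame'][0:240,60:380],None,fx=2.5,fy=2.5,interpolation=cv2.INTER_CUBIC))
s,f=grab('top','t4.png'); cv2.imwrite('pics/c4.png',cv2.resize(f['frame'][140:260,285:445],None,fx=5,fy=5,interpolation=cv2.INTER_CUBIC))
print(s['eef_pos'],s['t'])"
```

```text
[0.58471572 0.38574992 0.19125929] 22.5167
```

View pics/w7c.png

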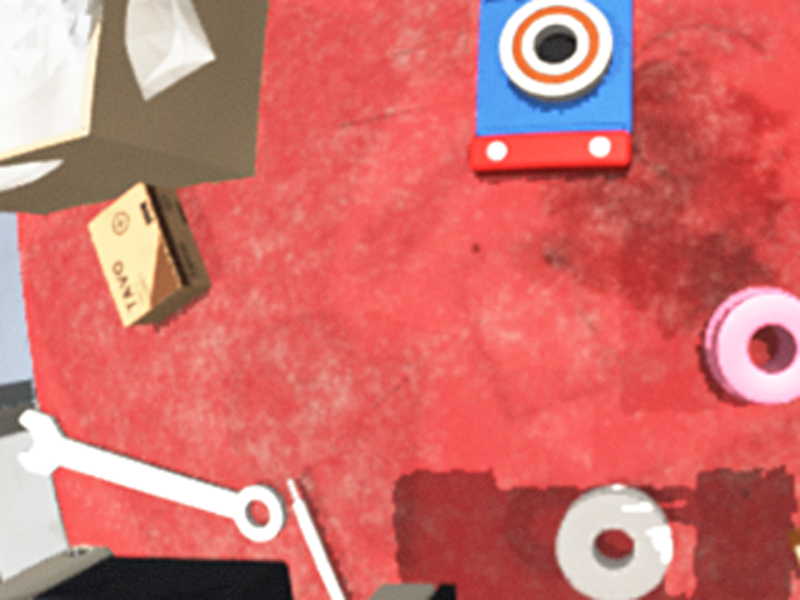

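View pics/c4.png

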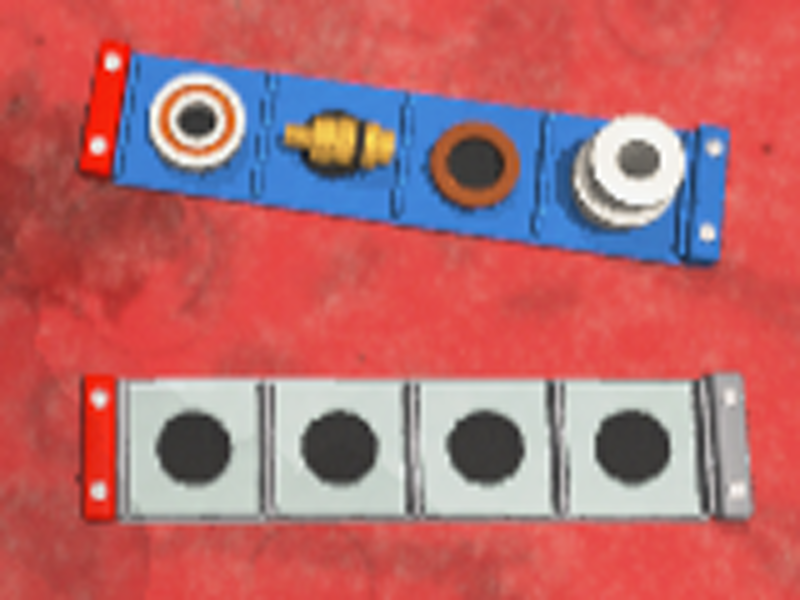

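```bash
python3 - <<'E'
from m import *
c=np.mean(B,axis=0); y=np.array([np.sin(.115),np.cos(.115),0]); x=np.array([np.cos(.115),-np.sin(.115),0])
for n,p in (('bear',(197,121,.026)),('coup',(339,140,.024)),('seal',(475,164.5,.02)),('bush top',(637,163,.058)),('bush base',(626,185,.03))):
    d=P(*p)-c; print(n,(d@x).round(4),(d@y).round(4))
s0,f0=load('top0.png');s,f=load('t4.png')
d=cv2.absdiff(f0['frame'],f['frame'])[140:270,190:290].max(2); print('spool/carton/look-alike area changed px',(d>60).sum())
print(monitor.get_state()['force'])
E
```

```text
bear -0.0029 0.1033
coup -0.0015 0.0329
seal -0.0027 -0.035
bush top -0.0034 -0.1054
bush base -0.0055 -0.1072
spool/carton/look-alike area changed px 2123
[ 0.48991809 -0.50279768  0.21288518]
```

```bash
python3 -c "
from h import *
s,f=load('w7.png'); print(pt(s,f,60+613/2.5,543/2.5,.016))
s,f=load('top0.png'); print(pt(s,f,234,161,.016))
print(arm.job_done())"
```

```text
[0.60450043 0.42124144 0.016     ]
[0.60607518 0.42468964 0.016     ]
the job is handed in; nothing more can be done
None
```

The four parts are now in the blue rack in reverse order, counted from its red end: bearing, coupler, seal, bushing. The job was handed in about 22.5 s into the 93 s allowed.

- **Position:** The last top picture puts each part within about 6 mm across and 2.5 mm along the rack of its place centre; the limit is 12 mm. All four look level on their pads. I did not measure their heights separately.
- **Contact and force:** The gripper was open and clear of everything at hand-in. No reading during the job was higher than about 6 N.
- **Bystanders:** The spool's position before and after agrees within 4 mm, about the measuring error. The look-alikes were left alone.
- **Check that failed:** A pixel comparison of the carton, spool and look-alike area showed changes, which I put down to the gripper standing over it. The carton and purple look-alikes were therefore not checked afterwards, but the arm never went low near them.

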